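# Set the handwheel valve of a gas sampling manifold

### The arm

A 6-joint arm with a two-finger parallel gripper is mounted at the origin on the work surface. World frame = base frame: x ahead of the robot, y to its left, z up, the work surface at z = 0. Lengths are in m, angles in rad, forces in N, time in s.
With the tool pointing down it reaches from about 0.4 to 0.825 m from the base axis. Payload 7 kg.
Tool frame: the origin (TCP) lies midway between the tips of the shut fingers; the grasp point (between the pads) lies 19 mm behind it; z points along the fingers, y is the line along which they close (so a half turn about z gives the same grasp; the last joint's range is limited). The gripper opens to 88 mm and grips with 3 to 60 N. Pads are 19 mm wide; open, the fingers measure 130 mm over their backs; the gripper's body (78 mm by 193 mm) begins 47 mm behind the grasp point.
Start: joints at [0.288, 0.359, 0.012, 0, -1.224, -0.288], TCP at [0.675, -0, 0.203] pointing down, gripper open.
Joint ranges: [-3.07, 3.07], [-1.43, 2.12], [-1.02, 1.25], [-3.03, 1.67], [-3.05, -0], [-3.03, 3.03]. Speed limits (rad/s): [2.39, 2.39, 3.01, 3.14, 3.14, 3.14].

### API

Orientations are given as [roll, pitch, yaw] about the fixed x, y, z axes, in that order (R = Rz(yaw) Ry(pitch) Rx(roll)).
In Python, from station import arm, grab_frame, camera_params, spot_in gives the robot as it stands.
- The arm moves only by the shell command python3 -m jog 'ROWS' [FORCE]. ROWS is JSON, a list that holds one entry, the list of rows, each a list of 7 numbers: the shift along the tool's x, y, z in mm, then the turn, a rotation vector about the tool's x, y, z in rad, then the finger opening in mm, from 0 to 87.6. In form: [[[x, y, z, wx, wy, wz, fingers], ...]]. A call has 1 to 20 rows; each row is the pose to reach, as a shift and turn from the pose commanded when the call began, along the tool's axes at that moment; what a row does not reach only later rows make up. A row lasts 1/8 s, in which the tool goes at most 62.5 mm and 10.7 degrees, less where a joint would pass 70% of its speed; a pose out of reach is approached as far as the arm can. A call with a gripper value outside its range is refused whole. The fingers move at their own pace and stop on an object; FORCE is the grip in N (left out, the last holds). Time passes only in rows, so rows that repeat a pose let the fingers close. It gives the time, the measured TCP pose, the force, the opening and the grip force at its end, in the units of the state.
- arm.get_state(): the state, without advancing time (a new reading comes with each control period).
- grab_frame(name): name is "scene" or "side" or "wrist"; returns (picture, depth): 400x640x3 uint8, blue, green, red; 400x640 float32, m along the optical axis (not along the pixel's ray), 0 where there is no reading.
- camera_params(name): a dict with "mtx" (3x3 intrinsics, pixels), "k1" (the pictures are not rectified: a ray, as slopes to the right and down, at radius r is drawn at 1 + k1 r^2 times it, then the intrinsics apply), "R" (3x3) and "t" (3): a world point X has camera coordinates R X + t. Camera axes: x right, y down, z forward; pixel columns grow to the right and rows downward; lengths in m; the calibration is good to about 2 mm. A picture is of the moment at which its call begins: read the wrist's pose just before it. camera_params takes no time and is no camera call; for the wrist camera it gives the pose at the moment of the call.
- arm.job_done(): hands the job in; it is judged then, once.
Trained networks look in the newest picture that a camera, given by its name, has taken for a name from the list of things; names that differ only in an ending like _2 or _b are one class to them, and where a whole thing is asked for, a point or a joint stands for the part that bears it (a point fixed in the world has none). Each returns a list of dicts, best first, with "confidence" (0 to 1); they miss things now and then, are a little off and sometimes report something else, mostly with a low value. They report only what shows in the picture. A call takes as long as a camera call.
- spot_in(query, camera): "uv" ([column, row] in pixels, amid what is visible of it).
The state is a dict: "t": time; "q": joint angles; "qd": joint speeds; "joint_efforts": joint torques, N m; "eef_pos": TCP position; "ee_rot": TCP orientation; "force": force on the tool from outside, world axes, zero at the start; "moment": the same for the moment, N m; "width": finger opening in m; "gripper_force": force on a finger pad.
Only numpy, scipy, OpenCV 4.12 (cv2) and the standard library are available. Lean on these libraries where they do the work, as an engineer would, in place of code of your own. Each camera call takes 0.05 s, during which the arm holds its last target. There are 200 camera calls.

### The job

Turn the handwheel valve on the gas sampling manifold clockwise, by the upright black crank handle on its rim, until it is closed against its stop, then back it off anticlockwise exactly two full turns. Finish while still gripping the crank handle, holding it still at that setting; do not let go. Leave the loose things lying around the manifold where they are.

Things in the scene. Friction and masses are not known exactly. Their poses are not given: they have to be found in the camera images.
- manifold: Fixed, level aluminium carrier, x -100 to +160, y -95 to +95 mm in its frame, with 70 mm high slotted side plates, carrying a steel valve block with a three-spoked steel handwheel on top, a low regulator with black knob and a round sensor head 78 mm high. Only the wheel, its stem and handle rise above 80 mm. Origin: on the bench, on the wheel's vertical axis; z up.
- valve_axis (a point): Centre of the handwheel, on its vertical axis, 105 mm above the bench. The wheel is 123 mm over its rim (rim bar 13 mm thick, its top 112 mm above the bench); the hub with its nut ends 122 mm above the bench.
- wheel (a joint): Handwheel angle, rad: 0 closed against the stop, grows anticlockwise seen from above (opening), 6.283 a turn, far stop at 20.4. At 0 the crank handle stands in the manifold's +x direction from the axis; at v, v further anticlockwise. Starts half to one and a half turns open. Takes about 4 N at the handle; friction keeps it where it is left.
- handle: Upright round black plastic crank handle on the wheel's rim: 22 mm in diameter, 58 mm long, from 117 to 175 mm above the bench, its axis 55 mm from the wheel's axis. It spins freely on its own pin, so it can be gripped firmly and carried round the circle without turning the gripper. Origin: centre of its lower end.
- handle_grip (a point): Point on the handle's axis 152 mm above the bench, 23 mm below its top: a good height to grip it from above.
- tube_pack_1: Flat black pack with a white label, 130 x 48 x 18 mm, lying loose beside the manifold; leave it. Origin: centre of its underside.
- tube_pack_2: A second pack of the same kind; leave it. Origin: centre of its underside.
- wrench: Loose steel wrench lying on the bench; leave it. Origin: on its underside.
- blank_cap: Loose steel blanking cap: a 52 mm flange with a 28 mm stub, 30 mm high; leave it. Origin: centre of its underside.

How it is judged:
By the outcome, as a careful person would: the job done as asked, in the order asked, and still so for the second after the job is handed in, while the arm keeps its last pose, push and grip.
It also fails if it takes over 70 s, if anything falls off the work surface, if the arm or the gripper's body presses on something with over 40 N, if the wrist force passes 120 N, or if a joint passes its speed limit or range.

## Working session

There is one attempt and no reset: what is moved stays moved. The work goes in short steps, Python scripts to look and compute and a shell command to move; the robot and the scene stay as the last step left them, time stands still between calls to the robot, and variables do not carry over. Pictures are saved under pics/ and viewed, at most 10 in all, crops included, and the job is handed in when it is done.

```bash
mkdir -p pics; cat > h.py <<'E'
import numpy as np,cv2
from station import arm,grab_frame,camera_params,spot_in
def ray(c,uv):
    p=camera_params(c);K=np.array(p["mtx"]);k=p["k1"]
    d=np.array([(uv[0]-K[0,2])/K[0,0],(uv[1]-K[1,2])/K[1,1]]);s=d.copy()
    for _ in range(20): s=d/(1+k*(s@s))
    R=np.array(p["R"]);t=np.array(p["t"]);return -R.T@t,R.T@np.array([s[0],s[1],1.])
def at_z(c,uv,z):
    o,d=ray(c,uv);return o+d*(z-o[2])/d[2]
def at_depth(c,uv,dep):
    o,d=ray(c,uv);return o+d*dep
E
python3 - <<'E'
from h import *
np.set_printoptions(precision=4,suppress=True)
s=arm.get_state();print(s["t"],s["eef_pos"],s["ee_rot"],s["width"])
ims=[]
for c in ["scene","side","wrist"]:
    im,d=grab_frame(c);cv2.imwrite(f"pics/{c}0.png",im)
    for n in ["handle","valve_axis","wheel","manifold"]:
        for r in spot_in(n,c)[:2]:
            u=r["uv"];dd=d[int(u[1]),int(u[0])];print(c,n,r["confidence"],u,dd,at_depth(c,u,dd))
E
```

```text
0.0 [ 0.6745 -0.      0.2019] [ 3.14   -0.0001 -1.5709] 0.08754196974430066
scene handle 0.49 [290.6, 194.4] 1.0205154 [0.5652 0.0691 0.1349]
scene valve_axis 0.94 [332.7, 227.9] 1.0793012 [0.6544 0.1217 0.0317]
scene wheel 0.76 [295.1, 197.5] 1.0459183 [0.5638 0.0839 0.111 ]
scene manifold 0.89 [333.6, 227.9] 1.076654 [0.6572 0.122  0.0337]
side handle 0.54 [297.4, 189.7] 0.9644046 [0.5535 0.0703 0.1495]
side handle 0.49 [283.6, 143.2] 1.2644237 [0.5791 0.3762 0.0188]
side valve_axis 0.86 [314.7, 204.0] 1.067996 [0.5995 0.1027 0.0484]
side wheel 0.89 [305.5, 182.6] 1.0282859 [0.5831 0.1195 0.1131]
side manifold 0.76 [311.5, 206.7] 1.0665246 [0.5903 0.0991 0.0453]
wrist valve_axis 0.96 [350.0, 236.8] 0.36489803 [0.6398 0.067  0.0445]
wrist wheel 0.76 [382.1, 316.3] 0.31858855 [0.6133 0.1236 0.1082]
wrist manifold 0.86 [350.2, 236.9] 0.36489803 [0.6396 0.0672 0.0445]
```

View pics/scene0.png

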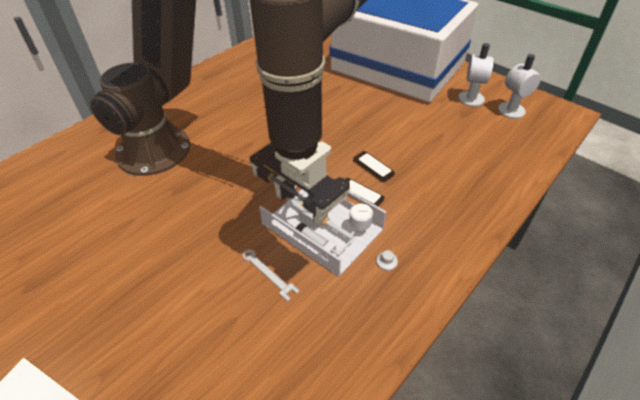

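View pics/wrist0.png

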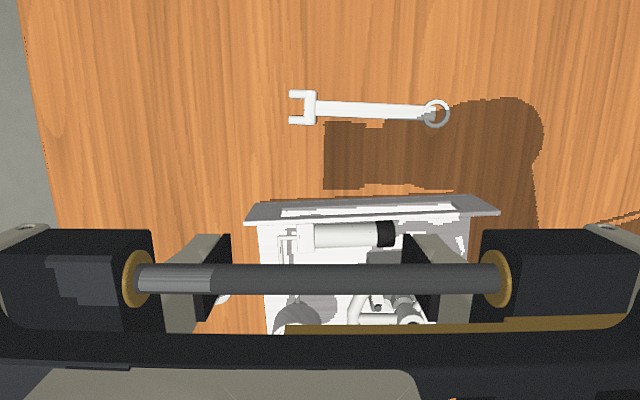

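The gripper hides the wheel, so I'll raise the arm and shift it to +y.

```bash
python3 -m jog '[[[0,0,-60,0,0,0,87],[-40,0,-110,0,0,0,87],[-90,0,-150,0,0,0,87],[-140,0,-150,0,0,0,87],[-190,0,-150,0,0,0,87],[-230,0,-150,0,0,0,87],[-230,0,-150,0,0,0,87],[-230,0,-150,0,0,0,87]]]'
python3 - <<'E'
from h import *
np.set_printoptions(precision=4,suppress=True)
s=arm.get_state();print(s["t"],s["eef_pos"],s["ee_rot"],s["width"])
for c in ["wrist","side","scene"]:
    im,d=grab_frame(c);cv2.imwrite(f"pics/{c}1.png",im);np.save(f"pics/{c}1.npy",d)
    for n in ["handle","wheel","valve_axis"]:
        for r in spot_in(n,c)[:2]:
            u=r["uv"];dd=d[int(u[1]),int(u[0])];print(c,n,r["confidence"],u,dd,at_depth(c,u,dd))
E
```

```text
t: 1.75
eef_pos: [0.6749, 0.2298, 0.3527]
ee_rot: [3.141, -0.0, -1.57]
force: [0.3, 0.2, 0.8]
width: 0.0871
gripper_force: 0.0
1.75 [0.6749 0.2298 0.3527] [ 3.1414 -0.0004 -1.5704] 0.08705588175346939
wrist handle 0.84 [424.8, 37.3] 0.33752716 [0.5647 0.0883 0.1653]
wrist wheel 0.8 [397.2, 78.3] 0.38794643 [0.5816 0.1257 0.1235]
wrist valve_axis 0.91 [355.6, 79.8] 0.40081674 [0.6291 0.1266 0.1105]
side handle 0.77 [295.1, 187.2] 0.9648265 [0.5498 0.0759 0.153 ]
side wheel 0.77 [307.6, 185.3] 1.0325161 [0.5872 0.1164 0.1056]
side wheel 0.49 [345.7, 270.0] 0.9911706 [ 0.6244 -0.0715  0.0048]
side valve_axis 0.85 [315.2, 201.2] 1.0739615 [0.603  0.111  0.0485]
scene handle 0.73 [288.2, 188.5] 1.0108362 [0.5593 0.0685 0.1516]
scene wheel 0.81 [310.9, 194.0] 1.047162 [0.5877 0.1156 0.1152]
scene valve_axis 0.85 [326.0, 221.2] 1.0882248 [0.6298 0.1237 0.0368]
```

View pics/wrist1.png

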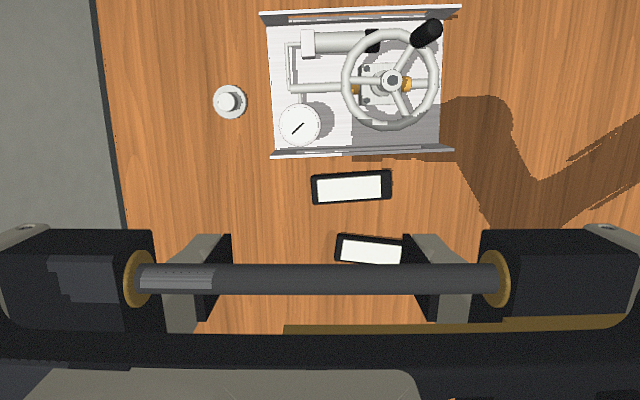

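The picture shows the wheel hub at about (392,79), the handle at top right with its top around (432,28) and its base around (418,42), and both side plates nearly level. I'll fit the rim, the handle and the carrier yaw from depth.

```bash
cat >> h.py <<'E'
def cloud(c,d):
    p=camera_params(c);K=np.array(p["mtx"]);k=p["k1"]
    v,u=np.nonzero(d>0);a=np.stack([(u-K[0,2])/K[0,0],(v-K[1,2])/K[1,1]],1);s=a.copy()
    for _ in range(20): s=a/(1+k*(s**2).sum(1,keepdims=True))
    R=np.array(p["R"]);t=np.array(p["t"]);z=d[v,u][:,None]
    return (np.c_[s*z,z]-t)@R
E
python3 - <<'E'
from h import *
from scipy.optimize import least_squares
np.set_printoptions(precision=4,suppress=True)
P=cloud("wrist",np.load("pics/wrist1.npy"))
near=np.hypot(P[:,0]-.595,P[:,1]-.125)<.1
P=P[near]
h=P[P[:,2]>.171]
hh=P[(P[:,2]>.13)&(P[:,2]<.165)]
print("handle top",len(h),h[:,:2].mean(0),h.min(0),h.max(0),"side",hh.mean(0))
r=P[(P[:,2]>.103)&(P[:,2]<.115)]
f=lambda x:np.hypot(r[:,0]-x[0],r[:,1]-x[1])-.055
c=least_squares(f,[.59,.125],loss="soft_l1",f_scale=.003).x
n=P[(P[:,2]>.118)&(P[:,2]<.124)];n=n[np.hypot(*(n[:,:2]-c).T)<.02]
print("axis rim",c,"hub",n[:,:2].mean(0),len(n))
Q=cloud("wrist",np.load("pics/wrist1.npy"))
q=Q[(Q[:,2]>.066)&(Q[:,2]<.073)&(abs(Q[:,0]-.62)<.2)]
print(len(q))
for m in [q[:,1]>c[1]+.06,q[:,1]<c[1]-.06]:
    w=q[m];
    if len(w)>20:
        l=cv2.fitLine(w[:,:2].astype(np.float32),cv2.DIST_HUBER,0,.01,.01).ravel();print("plate",len(w),l,np.degrees(np.arctan2(l[1],l[0])))
v=h[:,:2].mean(0)-c;print("rad",np.hypot(*v),"dir deg",np.degrees(np.arctan2(v[1],v[0])))
E
```

```text
handle top 34430 [0.6256 0.2018] [0.5498 0.073  0.171 ] [0.663  0.2239 0.487 ] side [0.5651 0.0857 0.1483]
axis rim [0.5877 0.1285] hub [0.5877 0.1283] 207
1831
plate 713 [0.9991 0.0425 0.6137 0.2217] 2.4350593
plate 1000 [0.9991 0.0415 0.6223 0.0377] 2.3757455
rad 0.08252741933704648 dir deg 62.61476493864037
```

```bash
python3 - <<'E'
from h import *
np.set_printoptions(precision=4,suppress=True)
c=np.array([.5877,.1285])
P=cloud("wrist",np.load("pics/wrist1.npy"))
P=P[np.hypot(P[:,0]-c[0],P[:,1]-c[1])<.08]
h=P[(P[:,2]>.172)&(P[:,2]<.18)]
m=(h.min(0)+h.max(0))/2;print(len(h),h.mean(0),m,h.min(0),h.max(0))
v=h[:,:2].mean(0)-c;a=np.arctan2(v[1],v[0]);print(np.hypot(*v),np.degrees(a))
p=c+.055*np.array([np.cos(a),np.sin(a)]);e=arm.get_state()["eef_pos"];print("handle",p,"tool shift x,y mm",(e[1]-p[1])*1e3,(e[0]-p[0])*1e3,"z",(e[2]-.133)*1e3)
E
```

```text
231 [0.5586 0.0816 0.174 ] [0.558  0.0815 0.1743] [0.5498 0.0731 0.172 ] [0.5663 0.09   0.1765]
0.055138975126563045 -121.8160195722462
handle [0.5587 0.0818] tool shift x,y mm 148.06397511891961 116.32914875217348 z 219.92015061018455
```

The axis is at (0.588, 0.1285) and the carrier yaw is 2.4°. The handle stands at 238° in world, so the wheel is about 4.1 rad open. I'll go above the handle, then down.

```bash
python3 -m jog '[[[40,30,0,0,0,0,60],[80,60,0,0,0,0,60],[115,90,-0,0,0,0,60],[148,116,30,0,0,0,60],[148,116,70,0,0,0,60],[148,116,110,0,0,0,60],[148,116,140,0,0,0,60],[148,116,165,0,0,0,60],[148,116,190,0,0,0,60],[148,116,210,0,0,0,60],[148,116,220,0,0,0,60],[148,116,220,0,0,0,60]]]'
python3 - <<'E'
from h import *
im,d=grab_frame("side");a,_=grab_frame("wrist")
cv2.imwrite("pics/2.png",np.vstack([cv2.resize(im[100:280,200:480],(640,410))[:, :],a[160:340]]))
E
```

```text
t: 3.85
eef_pos: [0.5588, 0.0819, 0.1326]
ee_rot: [3.141, -0.001, -1.571]
force: [-0.1, 0.0, 0.1]
width: 0.0599
gripper_force: 0.0
```

View pics/2.png

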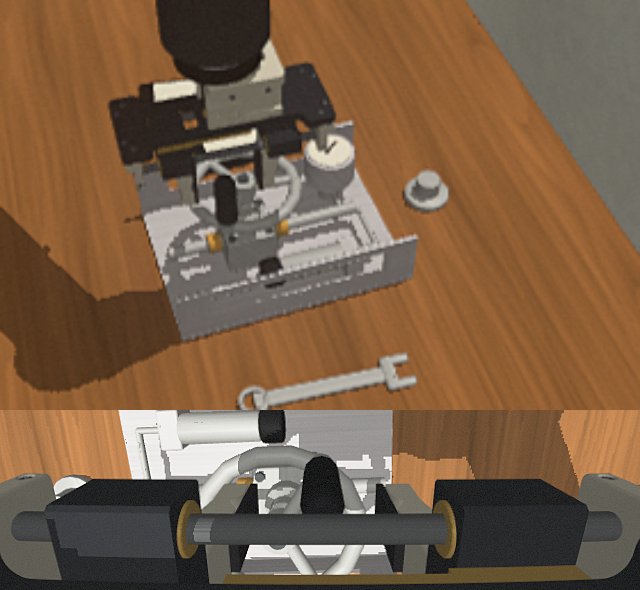

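The picture leaves it open whether the handle is really between the pads. In the side crop it appears at (227,200), in front of the fingers. I'll check with depth.

```bash
python3 - <<'E'
from h import *
np.set_printoptions(precision=4,suppress=True)
for c in ["wrist","side","scene"]:
    im,d=grab_frame(c)
    for r in spot_in("handle",c)[:2]:
        u=r["uv"];dd=d[int(u[1]),int(u[0])];print(c,r["confidence"],u,dd,at_depth(c,u,dd))
    P=cloud(c,d);u=np.argwhere(d>0);col=im[u[:,0],u[:,1]].max(1)
    m=(np.hypot(P[:,0]-.5587,P[:,1]-.0818)<.04)&(P[:,2]>.125)&(P[:,2]<.178)&(col<60)
    h=P[m];print(len(h),h.mean(0),np.percentile(h,[5,50,95],axis=0))
    p=camera_params(c);K=np.array(p["mtx"])
    for z in (.117,.152,.175):
        x=np.array(p["R"])@[.5588,.0819,z]+p["t"];s=x[:2]/x[2];s=s*(1+p["k1"]*(s@s));print("proj",z,K[:2,:2]@s+K[:2,2])
E
```

```text
wrist 0.96 [319.5, 243.0] 0.1554542 [0.5595 0.0725 0.1715]
2569 [0.559  0.0747 0.1627] [[0.5306 0.0702 0.1327]
 [0.5584 0.0736 0.1678]
 [0.5913 0.0812 0.1753]]
proj 0.117 [320.0265 222.457 ]
proj 0.152 [320.6    244.7361]
proj 0.175 [321.1105 264.6153]
side 0.52 [296.9, 188.0] 0.9626647 [0.553  0.0721 0.1533]
190 [0.5582 0.0744 0.1563] [[0.5379 0.0702 0.1286]
 [0.5572 0.0734 0.1605]
 [0.5909 0.083  0.1754]]
proj 0.117 [299.2221 195.1159]
proj 0.152 [298.4216 184.7413]
proj 0.175 [297.8718 177.6162]
scene 0.72 [290.1, 190.1] 1.0119267 [0.5639 0.07   0.1481]
132 [0.5554 0.073  0.1571] [[0.5268 0.0674 0.1295]
 [0.5613 0.0722 0.1619]
 [0.5656 0.0808 0.1762]]
proj 0.117 [292.9221 195.2996]
proj 0.152 [292.0114 185.2854]
proj 0.175 [291.3885 178.4276]
```

The depth agrees: the handle axis is at about (0.559, 0.082), between the pads. Closing.

```bash
python3 -m jog '[[[0,0,0,0,0,0,10],[0,0,0,0,0,0,10],[0,0,0,0,0,0,10],[0,0,0,0,0,0,10],[0,0,0,0,0,0,10],[0,0,0,0,0,0,10]]]' 40
python3 - <<'E'
import numpy as np
# clockwise from 238.2 world; tool x=-y world, tool y=-x world
a0=238.2
for k in range(0,16):
    a=np.radians(a0-15*k);b=np.radians(a0)
    d=55*np.array([np.cos(a)-np.cos(b),np.sin(a)-np.sin(b)]);print(k,round(a0-15*k-2.4,1),[round(-d[1]),round(-d[0])])
E
```

```text
t: 5.0
eef_pos: [0.5582, 0.0817, 0.1327]
ee_rot: [3.14, -0.001, -1.571]
force: [-4.7, -1.0, 2.4]
width: 0.0202
gripper_force: 40.0
0 235.8 [0, 0]
1 220.8 [-9, 11]
2 205.8 [-21, 19]
3 190.8 [-34, 25]
4 175.8 [-48, 26]
5 160.8 [-63, 24]
6 145.8 [-76, 18]
7 130.8 [-87, 9]
8 115.8 [-95, -3]
9 100.8 [-100, -16]
10 85.8 [-102, -31]
11 70.8 [-99, -45]
12 55.8 [-93, -58]
13 40.8 [-84, -69]
14 25.8 [-73, -77]
15 10.8 [-59, -83]
```

```bash
python3 -m jog '[[[-9,11,0,0,0,0,10],[-21,19,0,0,0,0,10],[-34,25,0,0,0,0,10],[-48,26,0,0,0,0,10],[-48,26,0,0,0,0,10]]]' 40
```

```text
t: 5.62
eef_pos: [0.5305, 0.1299, 0.1326]
ee_rot: [3.138, -0.001, -1.571]
force: [-12.9, 1.5, 9.5]
width: 0.0203
gripper_force: 40.0
```

```bash
python3 -m jog '[[[-15,0,0,0,0,0,10],[-28,-6,0,0,0,0,10],[-39,-15,0,0,0,0,10],[-47,-27,0,0,0,0,10],[-47,-27,0,0,0,0,10]]]' 40;  python3 -m jog '[[[-5,-13,0,0,0,0,10],[-7,-28,0,0,0,0,10],[-4,-42,0,0,0,0,10],[-4,-42,0,0,0,0,10]]]' 40
```

```text
t: 6.25
eef_pos: [0.5612, 0.1788, 0.1328]
ee_rot: [-3.14, 0.002, -1.57]
force: [-0.7, 4.4, -1.3]
width: 0.0202
gripper_force: 40.0
t: 6.75
eef_pos: [0.6035, 0.1813, 0.1328]
ee_rot: [-3.139, 0.001, -1.571]
force: [4.7, 0.6, -4.1]
width: 0.0202
gripper_force: 40.0
```

```bash
python3 -m jog '[[[6,-14,0,0,0,0,10],[15,-25,0,0,0,0,10],[27,-33,0,0,0,0,10],[36,-37,0,0,0,0,10],[36,-37,0,0,0,0,10],[36,-37,0,0,0,0,10]]]' 40;  python3 -m jog '[[[3,-1,0,0,0,0,10],[6,-1,0,0,0,0,10],[9,-2,0,0,0,0,10],[9,-2,0,0,0,0,10]]]' 40
```

```text
t: 7.5
eef_pos: [0.6385, 0.1431, 0.1327]
ee_rot: [3.14, -0.002, -1.572]
force: [-2.5, -3.9, 1.1]
width: 0.0199
gripper_force: 40.0
t: 8.0
eef_pos: [0.6399, 0.136, 0.1327]
ee_rot: [3.14, 0.0, -1.571]
force: [-6.8, 0.3, 3.2]
width: 0.0203
gripper_force: 40.0
```

```bash
python3 -m jog '[[[2,1,0,0,0,0,10],[4,1,0,0,0,0,10],[4,1,0,0,0,0,10]]]' 40;  python3 -m jog '[[[2,0,0,0,0,0,10],[4,0,0,0,0,0,10],[4,0,0,0,0,0,10]]]' 40
```

```text
t: 8.38
eef_pos: [0.6401, 0.1322, 0.1328]
ee_rot: [-3.141, 0.0, -1.571]
force: [-2.5, 3.4, -0.6]
width: 0.0204
gripper_force: 40.0
t: 8.75
eef_pos: [0.6402, 0.1312, 0.1328]
ee_rot: [-3.14, 0.004, -1.57]
force: [-4.8, 14.9, -1.9]
width: 0.0201
gripper_force: 40.0
```

```bash
python3 -m jog '[[[2,0,0,0,0,0,10],[2,0,0,0,0,0,10],[2,0,0,0,0,0,10]]]' 40
python3 - <<'E'
from h import *
import json
print(arm.get_state()["eef_pos"])
from scipy.optimize import least_squares
p=np.array([[.5582,.0817],[.5305,.1299],[.5612,.1788],[.6035,.1813],[.6385,.1431],[.6399,.136],[.6401,.1322]])
for R in (None,.055):
    r=least_squares(lambda x:np.hypot(*(p-x[:2]).T)-(R or x[2]),[.5855,.1297,.055]);print(r.x,r.fun*1e3)
E
```

```text
t: 9.12
eef_pos: [0.6403, 0.131, 0.1328]
ee_rot: [-3.14, 0.006, -1.57]
force: [-6.3, 21.2, -1.2]
width: 0.0199
gripper_force: 40.0
[0.64030632 0.1309612  0.13282949]
[0.58533919 0.12947063 0.05489705] [ 0.04444861 -0.05617746  0.02186916  0.02197042 -0.01689834  0.05305631
 -0.0682687 ]
[0.58531632 0.12942041 0.055     ] [-0.11346112 -0.18158305 -0.04601114 -0.02602196 -0.08520102 -0.02119267
 -0.14584945]
```

Closed: there is a firm stop at y≈0.1315 (about 2° in world, matching the carrier yaw), and the circle fit is good to 0.1 mm. Next I'll compute the opening rows.

```bash
python3 - <<'E'
import numpy as np
c=np.array([.58534,.12947]);o=np.array([.6398,.1259])
def rows(o,a0,n,s=18):
    out=[]
    for k in range(1,n+1):
        a=np.radians(a0+s*k);p=c+.055*np.array([np.cos(a),np.sin(a)]);out.append([round((o[1]-p[1])*1e3),round((o[0]-p[0])*1e3)])
    return out,p
print(*rows(o,2.2,20))
o2=c+.055*np.array([np.cos(np.radians(2.2)),np.sin(np.radians(2.2))])
print(*rows(o2,2.2,20))
E
```

```text
[[-23, 3], [-38, 11], [-49, 24], [-56, 39], [-59, 57], [-55, 73], [-47, 88], [-34, 100], [-19, 107], [-1, 109], [15, 106], [30, 98], [42, 85], [49, 69], [51, 52], [48, 35], [40, 20], [27, 9], [11, 2], [-6, 0]] [0.64029946 0.13158133]
[[-17, 3], [-32, 12], [-44, 24], [-51, 40], [-53, 57], [-50, 74], [-41, 89], [-28, 101], [-13, 108], [4, 110], [21, 107], [36, 98], [48, 86], [55, 70], [57, 53], [54, 36], [45, 21], [33, 9], [17, 2], [0, 0]] [0.64029946 0.13158133]
```

```bash
python3 -m jog '[[[-14,1,0,0,0,0,10],[-23,3,0,0,0,0,10],[-38,11,0,0,0,0,10],[-49,24,0,0,0,0,10],[-56,39,0,0,0,0,10],[-59,57,0,0,0,0,10],[-55,73,0,0,0,0,10],[-55,73,0,0,0,0,10]]]' 40
```

```text
t: 10.12
eef_pos: [0.5645, 0.1805, 0.1328]
ee_rot: [3.139, -0.0, -1.571]
force: [-4.6, 0.4, -0.6]
width: 0.0202
gripper_force: 40.0
```

```bash
python3 -m jog '[[[8,15,0,0,0,0,10],[21,27,0,0,0,0,10],[36,34,0,0,0,0,10],[54,36,0,0,0,0,10],[70,33,0,0,0,0,10],[85,25,0,0,0,0,10],[85,25,0,0,0,0,10]]]' 40; python3 -m jog '[[[12,-13,0,0,0,0,10],[19,-29,0,0,0,0,10],[21,-46,0,0,0,0,10],[18,-63,0,0,0,0,10],[10,-78,0,0,0,0,10],[-3,-89,0,0,0,0,10],[-19,-96,0,0,0,0,10],[-36,-98,0,0,0,0,10],[-36,-98,0,0,0,0,10]]]' 40
```

```text
t: 11.0
eef_pos: [0.5426, 0.0946, 0.1328]
ee_rot: [-3.142, -0.001, -1.572]
force: [1.9, -3.1, -4.9]
width: 0.0205
gripper_force: 40.0
t: 12.12
eef_pos: [0.6401, 0.1335, 0.1328]
ee_rot: [3.141, 0.0, -1.57]
force: [-3.4, 3.0, 0.6]
width: 0.0202
gripper_force: 40.0
```

One turn done. The second follows, with a 2 mm recentring in y.

```bash
python3 -m jog '[[[-15,3,0,0,0,0,10],[-30,12,0,0,0,0,10],[-42,24,0,0,0,0,10],[-49,40,0,0,0,0,10],[-51,57,0,0,0,0,10],[-48,74,0,0,0,0,10],[-39,89,0,0,0,0,10],[-26,101,0,0,0,0,10],[-11,108,0,0,0,0,10],[6,110,0,0,0,0,10],[6,110,0,0,0,0,10]]]' 40; python3 -m jog '[[[17,-3,0,0,0,0,10],[32,-12,0,0,0,0,10],[44,-24,0,0,0,0,10],[51,-40,0,0,0,0,10],[53,-57,0,0,0,0,10],[50,-74,0,0,0,0,10],[41,-89,0,0,0,0,10],[29,-101,0,0,0,0,10],[16,-108,0,0,0,0,10],[7,-110,0,0,0,0,10],[7,-110,0,0,0,0,10],[7,-110,0,0,0,0,10]]]' 40
```

```text
t: 13.5
eef_pos: [0.5301, 0.1244, 0.1329]
ee_rot: [-3.141, -0.0, -1.572]
force: [6.9, -2.4, -8.8]
width: 0.0204
gripper_force: 40.0
t: 15.0
eef_pos: [0.6392, 0.1189, 0.1328]
ee_rot: [3.141, 0.0, -1.571]
force: [-5.1, 0.4, 0.4]
width: 0.0203
gripper_force: 40.0
```

```bash
python3 -m jog '[[[-5,-1,0,0,0,0,10],[-9,-1,0,0,0,0,10],[-12,-1,0,0,0,0,10],[-12,-1,0,0,0,0,10],[-12,-1,0,0,0,0,10],[-12,-1,0,0,0,0,10]]]' 40
python3 - <<'E'
from h import *
np.set_printoptions(precision=4,suppress=True)
print(arm.get_state()["eef_pos"])
for c in ["wrist","scene","side"]:
    im,d=grab_frame(c)
    if c=="wrist": cv2.imwrite("pics/3.png",im)
    e=arm.get_state()["eef_pos"]
    P=cloud(c,d);u=np.argwhere(d>0);col=im[u[:,0],u[:,1]].max(1)
    m=(abs(P[:,0]-e[0])<.009)&(abs(P[:,1]-e[1])<.02)&(P[:,2]>.125)&(P[:,2]<.17)&(col<60)
    h=P[m];print(c,len(h),np.percentile(h,[2,50,98],axis=0)-e)
E
```

```text
t: 15.75
eef_pos: [0.6402, 0.1302, 0.1328]
ee_rot: [3.14, -0.001, -1.571]
force: [-4.3, -2.3, 0.8]
width: 0.0202
gripper_force: 40.0
[0.6402 0.1302 0.1328]
wrist 1044 [[-0.0088 -0.0129 -0.0062]
 [ 0.0001 -0.0116  0.0225]
 [ 0.0087 -0.0042  0.0369]]
scene 73 [[-0.0026 -0.0167 -0.0058]
 [ 0.0042 -0.0133  0.015 ]
 [ 0.0087 -0.0066  0.036 ]]
side 117 [[-0.0085 -0.0139 -0.0074]
 [-0.0016 -0.0106  0.0153]
 [ 0.0087 -0.0026  0.0368]]
```

View pics/3.png

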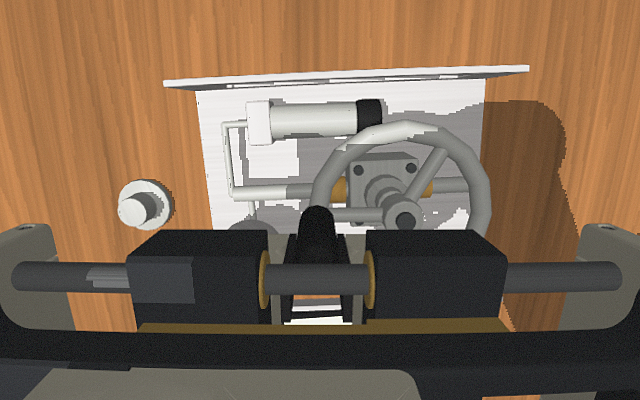

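The wrist view shows the handle gripped at about (317,265), the hub at (405,215) and a spoke running level towards the handle. I'll check the wheel angle within this one picture: handle against hub against plate line.

```bash
cat > chk.py <<'E'
from h import *
from scipy.optimize import least_squares
np.set_printoptions(precision=4,suppress=True)
e=arm.get_state()["eef_pos"];print(e)
im,d=grab_frame("wrist");P=cloud("wrist",d);u=np.argwhere(d>0);col=im[u[:,0],u[:,1]].max(1)
c0=np.array([.5855,.1295])
m=(P[:,2]>.104)&(P[:,2]<.1125)&(np.hypot(*(P[:,:2]-c0).T)<.068)&(np.hypot(*(P[:,:2]-c0).T)>.045);r=P[m]
c=least_squares(lambda x:np.hypot(*(r[:,:2]-x).T)-.055,c0,loss="soft_l1",f_scale=.002).x
n=P[(P[:,2]>.1195)&(P[:,2]<.124)&(np.hypot(*(P[:,:2]-c0).T)<.015)]
m=(abs(P[:,0]-e[0])<.0095)&(abs(P[:,1]-e[1])<.018)&(P[:,2]>.135)&(P[:,2]<.17)&(col<70);h=P[m]
f=least_squares(lambda x:np.hypot(h[:,0]-x[0],h[:,1]-x[1])-.011,e[:2],loss="soft_l1",f_scale=.001)
q=P[(P[:,2]>.066)&(P[:,2]<.074)&(P[:,1]<.06)&(abs(P[:,0]-.6)<.2)]
l=cv2.fitLine(q[:,:2].astype(np.float32),cv2.DIST_HUBER,0,.01,.01).ravel()
yaw=np.degrees(np.arctan(l[1]/l[0]))
print("rim c",c,"hub",n[:,:2].mean(0),len(n),"handle",f.x,len(h),np.median(abs(f.fun)),"yaw",yaw)
v=f.x-c;print("rad",np.hypot(*v),"deg vs plate",np.degrees(np.arctan2(v[1],v[0]))-yaw)
E
python3 chk.py
```

```text
[0.6402 0.1302 0.1328]
rim c [0.5884 0.1283] hub [0.5872 0.1269] 308 handle [0.6415 0.1287] 947 0.00020926438670247974 yaw 2.425939
rad 0.05311506434840621 deg vs plate -2.042802795469639
```

```bash
python3 -m jog '[[[-1,0,0,0,0,0,10],[-2,0,0,0,0,0,10],[-2,0,0,0,0,0,10],[-2,0,0,0,0,0,10]]]' 40; python3 chk.py
```

```text
t: 16.45
eef_pos: [0.6402, 0.1318, 0.1328]
ee_rot: [3.14, -0.001, -1.571]
force: [-4.5, -3.2, -1.1]
width: 0.0202
gripper_force: 40.0
[0.6402 0.1318 0.1328]
rim c [0.5884 0.1283] hub [0.5872 0.1274] 326 handle [0.6415 0.1302] 931 0.0002029933855877998 yaw 2.4161391
rad 0.05311770969898941 deg vs plate -0.38143284906711283
```

```bash
python3 -c "
from station import arm
print(arm.job_done())"
```

```text
the job is handed in; nothing more can be done
None
```

I turned the valve clockwise until it closed firmly against its stop, then backed it off two full turns, within about half a degree by arm position and camera. The gripper is still holding the crank handle still there, none of the loose things were touched, and the job was handed in at about 16.5 s.

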